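# Draw the sample tray out from under the inspection lens

### The arm

A 6-joint arm with a two-finger parallel gripper is mounted at the origin on the work surface. World frame = base frame: x ahead of the robot, y to its left, z up, the work surface at z = 0. Lengths are in m, angles in rad, forces in N, time in s.
With the tool pointing down it reaches from about 0.375 to 0.925 m from the base axis. Payload 5.7 kg.
Tool frame: the origin (TCP) lies on the mounting face of the last link; the fingertips stand 173 mm ahead of it and the grasp point (between the pads) lies 155 mm ahead of it; z points along the fingers, y is the line along which they close (so a half turn about z gives the same grasp; the last joint's range is limited). The gripper opens to 85 mm and grips with 20 to 120 N. Pads are 22 mm wide; open, the fingers measure 114 mm over their backs; the gripper's body (76 mm by 85 mm) begins 54 mm behind the grasp point. The pads swing forward as they close: fully open they stand 13 mm farther back than shut.
Start: joints at [-1.229, 0.359, 1.51, -0, 1.272, -0.115], TCP at [0.265, -0.538, 0.405] pointing down, gripper open.
Joint ranges: [-2.97, 2.97], [-1.01, 2.36], [0.21, 2.38], [-0.96, 4.11], [0.2, 2.71], [-2.98, 2.98]. Speed limits (rad/s): [2.39, 2.39, 3.14, 3.14, 3.14, 3.14].

### API

Orientations are given as a 3x3 rotation matrix whose columns are the frame's x, y, z axes.
In Python, from plant import monitor, eyes, close_job gives the robot as it stands.
- The arm moves only by the tool jog_arm, never from a script. Its arguments are lists of equal length, an entry for each row: "claw": the closure, from 0 (fully open) to 1 (shut); "slide": the shift along the world's x, y, z in cm, a list of three; "turn": the turn, a rotation vector about the world's x, y, z in rad, a list of three. A call has exactly 5 rows; each row shifts and turns the commanded pose from where the row before left it; what a row does not reach is not made up. A row lasts 1/8 s, in which the tool goes at most 62.5 mm and 10.7 degrees, less where a joint would pass 70% of its speed; a pose out of reach is approached as far as the arm can. A call with a gripper value outside its range is refused whole. The fingers move at their own pace and stop on an object; "grip_force" is the grip in N (left out, the last holds). Time passes only in rows, so rows that do not move let the fingers close, or fill a call up. It gives the time, the measured TCP pose, the force, the opening and the grip force at its end, in the units of the state.
- monitor.sense(): the state, without advancing time (a new reading comes with each control period).
- eyes.read_camera(name): name is "scene" or "top" or "wrist"; returns a dict with "pixels" (384x512x3 uint8, red, green, blue), "z_map" (384x512 float32, m along the optical axis (not along the pixel's ray), 0 where there is no reading), "fx", "fy", "cx", "cy" (pixels), "rvec" (rotation vector, rad) and "tvec" (3), from world to camera coordinates, as OpenCV has them. Camera axes: x right, y down, z forward; pixel columns grow to the right and rows downward; lengths in m; the calibration is good to about 2 mm. A picture is of the moment at which its call begins.
- close_job(): hands the job in; it is judged then, once.
The state is a dict: "time": time; "joint_positions": joint angles; "qvel": joint speeds; "tau": joint torques, N m; "tcp_pos": TCP position; "ee_rot": TCP orientation; "force": force on the tool from outside, world axes, zero at the start; "torque": the same for the moment, N m; "finger_gap": finger opening in m; "grip_force": force on a finger pad.
Only numpy, scipy, OpenCV 4.12 (cv2) and the standard library are available. Lean on these libraries where they do the work, as an engineer would, in place of code of your own. Each camera call takes 0.05 s, during which the arm holds its last target. There are 200 camera calls.

### The job

On the inspection stand, gently slide the red-knobbed lock bolt all the way back, then hook a fingertip behind the aluminium lip of the black sample tray and draw the tray out along its rails, fully to its end stop, so the sample can be reached. Draw it smoothly and gently: the dish must ride along on its white ring mark, untouched. Push and pull with fingertips only, pinch nothing, do not bump the lens, and leave everything else as it lies.

Things in the scene. Friction and masses are not known exactly. Their poses are not given: they have to be found in the camera images.
- stand: the video inspection stand, fixed to the table: a cream base plate 420 x 320 mm and 20 mm thick with two steel rails, a column at its back and a camera lens over its middle. Origin on the table top (z = 0) straight under the lens. Its x axis runs along the rails from the front to the column, so the tray draws out along its -x; its y axis points to the side away from the bolt, z up
- lens: the upright camera lens with its black ring light (76 mm across, lowest point 160 mm above the table, top 375 mm), focus block and red camera, fixed over the middle of the stand; same origin and axes as stand
- tray (a joint): how far the black sample tray (plate 230 x 110 x 8 mm, its top 55 mm above the table) is drawn out along its rails, in m: 0 right in under the lens, 0.120 fully out at its rubber end stop. It runs against about 2 N of friction, stays where it is left, weighs about 0.8 kg. While the bolt is home the tray has only 2 mm of play, and it starts right in
- lip: the bare aluminium lip, a straight upright strip 100 mm long (along y), 6 mm thick, across the front end of the tray; it rises 24 mm above the tray's top, to 79 mm above the table. It moves with the tray. Axes as stand; its origin is not on the strip but where stand's origin lies when the tray is in
- lip_back (a point): middle of the top edge of the lip's back face (the face towards the lens), 79 mm above the table; the tray behind it is flat and free for 120 mm, up to the dish. Axes as stand
- bolt (a joint): how far the slide bolt that locks the tray is drawn back, in m: 0 home (its nose stands in front of a steel lug on the tray's side), 0.025 fully back at its stop. It slides along the stand's -y, outwards from the tray, against about 1.5 N of friction, and stays where it is left
- knob: the bolt's upright red plastic knob, 16 mm across, 28 mm high, origin at the centre of its underside, 68 mm above the table; moves with the bolt. Axes as stand
- knob_top (a point): centre of the top of the bolt's upright red knob, 96 mm above the table. The knob is a round post 16 mm across down to 68 mm above the table; below it the bolt lies at 45 mm. It stands 53 mm from the tray's side edge when the bolt is home; between knob and tray there is only the bolt's guide block, top 56 mm above the table, and the tray plate. Axes as stand
- sample_spot (a point): centre of the white ring mark on the tray's top where the dish stands, 55 mm above the table; moves with the tray
- dish: the sample: a clear open dish 60 mm across, 14 mm high, with an amber disc in it, standing loose on the white ring mark of the tray. Origin at the centre of its underside. Weighs about 40 g
- lens_cap: bystander: the black plastic lens cap (42 mm across, 12 mm high, origin at the centre of its underside) lying on the stand's base plate beside the rails, on the side away from the bolt
- filter: bystander: an orange filter disc in a dark metal ring (31 mm across, 8 mm high, origin at the centre of its underside) lying on the base plate near the lens cap
- carton: bystander: closed cardboard box, 115 x 85 x 60 mm, origin at the centre of its underside
- ring_dish: bystander: clear open Petri dish with green rings in it, 90 mm across, 15 mm high, origin at the centre of its underside
- solvent: bystander: amber solvent bottle, 48 mm across, 115 mm high, origin at the centre of its underside
- driver: bystander: screwdriver with a yellow handle, 170 mm long, lying on the table
- post_lens: bystander: lens in a black ring on a steel post with a round foot (60 mm foot, 117 mm high), origin at the centre of its underside

How it is judged:
By the outcome, as a careful person would: the job done as asked, in the order asked, and still so for the second after the job is handed in, with the robot touching nothing.
It also fails if it takes over 48 s, if anything falls off the work surface, if the arm or the gripper's body presses on something with over 40 N, if the wrist force passes 120 N, or if a joint passes its speed limit or range.

## Working session

There is one attempt and no reset: what is moved stays moved. The work goes in short steps, Python scripts to look and compute and a tool call to move; the robot and the scene stay as the last step left them, time stands still between calls to the robot, and variables do not carry over. Pictures are saved under pics/ and viewed, at most 10 in all, crops included, and the job is handed in when it is done.

Besides the shell and the picture viewer there is one more tool, called after ">>>" as name(argument=value, ...), one argument or row to a line, values as JSON. jog_arm: Moves the arm, as the interface text tells. Its arguments: {"type":"object","properties":{"claw":{"type":"array","items":{"type":"number"}},"slide":{"type":"array","items":{"type":"array","items":{"type":"number"}}},"turn":{"type":"array","items":{"type":"array","items":{"type":"number"}}},"grip_force":{"type":"number"}},"required":["claw","slide","turn"]}

```bash
mkdir -p pics; cat > h.py <<'E'
import numpy as np, cv2
from plant import monitor, eyes, close_job
def cam(n,save=None):
    c=eyes.read_camera(n)
    c['R']=cv2.Rodrigues(np.array(c['rvec'],float))[0]; c['t']=np.array(c['tvec'],float).ravel()
    if save: cv2.imwrite('pics/'+save,c['pixels'][:,:,::-1])
    return c
def pts(c):
    v,u=np.mgrid[:384,:512]; z=c['z_map']
    P=np.stack([(u-c['cx'])/c['fx']*z,(v-c['cy'])/c['fy']*z,z],-1)
    return (P-c['t'])@c['R']
def ray(c,u,v,h):
    d=np.array([(u-c['cx'])/c['fx'],(v-c['cy'])/c['fy'],1])@c['R']; o=-c['t']@c['R']
    return o+d*(h-o[2])/d[2]
E
python3 - <<'E'
from h import *
a=cam('scene','s1.png');b=cam('top','t1.png')
np.savez('c1.npz',s=pts(a),t=pts(b))
cv2.imwrite('pics/both.png',cv2.resize(np.vstack([a['pixels'],b['pixels']])[:,:,::-1],None,fx=.78,fy=.78))
for c in(a,b): print(-c['t']@c['R'],c['fx'])
print(monitor.sense())
E
```

```text
[1.30715468 0.41672695 0.843459  ] 386.945210627192
[ 0.17006959 -0.04902767  1.6782767 ] 489.913212105572
{'time': 0.1, 'joint_positions': array([-1.22910500e+00,  3.59439564e-01,  1.51131839e+00,  2.56542381e-05,
        1.27247837e+00, -1.15087444e-01]), 'qvel': array([ 0.00090895, -0.00150643, -0.00428282,  0.0029301 , -0.00135262,
       -0.00036056]), 'tau': array([-2.38265802e-04, -5.28650200e+01, -2.79347903e+01, -3.64132411e-04,
        5.06812692e-03, -4.91316155e-05]), 'tcp_pos': array([ 0.26453336, -0.53818492,  0.40393568]), 'ee_rot': array([[ 8.97481295e-01,  4.41052205e-01, -5.27661322e-04],
       [ 4.41052469e-01, -8.97479970e-01,  1.55687072e-03],
       [ 2.13095797e-04, -1.62998868e-03, -9.99998649e-01]]), 'force': array([0.89660573, 0.15254689, 0.70471565]), 'torque': array([-0.00462421, -0.00076387,  0.0370467 ]), 'grip_force': 0.0, 'finger_gap': 0.08578728690252263}
```

View pics/both.png

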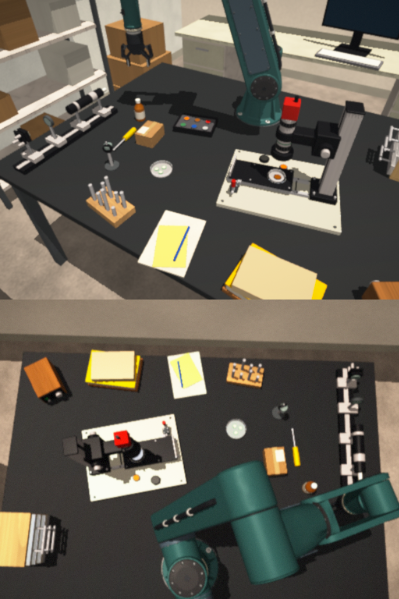

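The stand lies left of the robot; its front points along world −y, and the bolt is on the far (+x) side (top-view half: knob about (165,425), lip about (172,455)). I'll zoom in next.

```bash
python3 - <<'E'
from h import *
a=cv2.imread('pics/s1.png');b=cv2.imread('pics/t1.png')
x=cv2.resize(a[110:310,265:465],(400,400),interpolation=2);y=cv2.resize(b[140:270,95:245],(400,347),interpolation=2)
y=cv2.copyMakeBorder(y,0,53,0,0,0)
cv2.imwrite('pics/z.png',np.hstack([x,y]))
d=np.load('c1.npz');T=d['t'];S=d['s']
# base plate from top
import sys
for n,P,im in(('t',T,b),('s',S,a)):
    hsv=cv2.cvtColor(im,cv2.COLOR_BGR2HSV)
    m=(np.abs(P[...,2]-.02)<.006)&(hsv[...,2]>120)&(hsv[...,1]<90)&(P[...,0]>.2)&(P[...,0]<.9)&(P[...,1]>-.2)&(P[...,1]<.6)
    k,l,st,_=cv2.connectedComponentsWithStats(m.astype('uint8'))
    print(n,st[1:][st[1:,4]>100])
    q=P[m&(l>0)][:,:2].astype('float32'); print(cv2.minAreaRect(q))
    r=((hsv[...,0]<8)|(hsv[...,0]>172))&(hsv[...,1]>150)&(hsv[...,2]>60)
    k,l,st,ce=cv2.connectedComponentsWithStats(r.astype('uint8'))
    for i in range(1,k):
        if st[i,4]>5: print(st[i],ce[i],np.median(P[l==i],0))
E
```

```text
t [[ 105  148  134  111 5116]
 [ 140  198   14   16  138]]
((0.604232907295227, 0.13821187615394592), (0.543878972530365, 0.7337297201156616), 12.387879371643066)
[209 156   3   5  13] [210. 158.] [0.60074541 0.13101602 0.09244458]
[146 168  22  22 392] [156.30102041 179.00510204] [0.46007222 0.24358139 0.37214798]
s [[ 277  192  161  107 6539]]
((0.5739279389381409, 0.16605964303016663), (0.641776978969574, 0.6825452446937561), 0.8737711310386658)
[360 124  26  31 609] [372.85221675 139.05254516] [0.48867185 0.25293673 0.36040283]
[264 154   6   4  22] [266.5        155.36363636] [ 0.22810395 -0.17505744  0.02255847]
[296 229   6  11  54] [298.94444444 234.07407407] [0.60824263 0.13618025 0.08735305]
```

View pics/z.png

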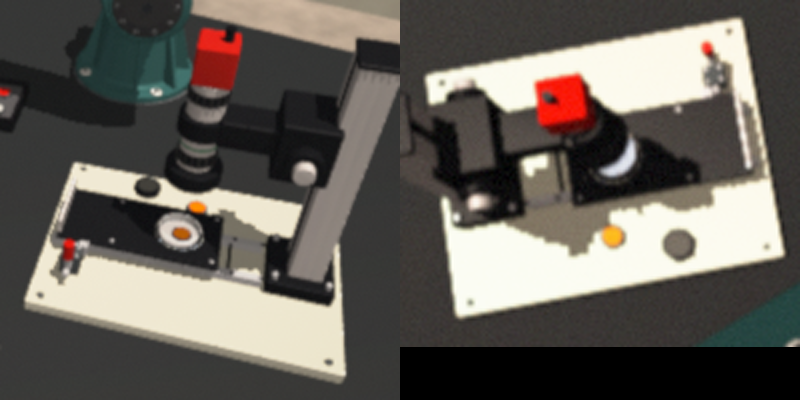

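Left crop: bolt knob at about (68,250), lip along (55,240)–(75,185), dish under the lens at (180,232). Right crop (top view): knob at (707,48), lip strip (735,95)–(748,168). Next I'll get exact measurements.

```bash
python3 - <<'E'
from h import *
d=np.load('c1.npz');T=d['t'];S=d['s']
b=cv2.imread('pics/t1.png');a=cv2.imread('pics/s1.png')
c=cam('top');s=cam('scene')
hsv=cv2.cvtColor(b,cv2.COLOR_BGR2HSV)
m=(hsv[...,2]>140)&(hsv[...,1]<90)
m[:, :100]=0;m[:,245:]=0;m[:140]=0;m[265:]=0
k,l,st,_=cv2.connectedComponentsWithStats(m.astype('uint8'))
i=1+st[1:,4].argmax(); v,u=np.where(l==i)
w=np.array([ray(c,x,y,.02)[:2] for x,y in zip(u,v)],'float32')
# sides: fit edge lines of hull
hull=cv2.convexHull(w); R=cv2.minAreaRect(hull); print('rect',R, cv2.boxPoints(R))
# knob: triangulate by rays at z=.096 / centroid z .082
print('knob top', ray(c,210,158,.090), 'scene', ray(s,299,234,.082))
# lip: top view bright pixels
for row in range(172,208): print(row,[int(x) for x in b[row,212:236].max(-1)])
E
```

```text
rect ((0.46313369274139404, 0.26757165789604187), (0.3223709762096405, 0.4222138226032257), 12.517112731933594) [[0.26002592 0.4387269 ]
 [0.35153285 0.02654855]
 [0.66624147 0.09641641]
 [0.57473457 0.50859475]]
knob top [0.60153859 0.13150597 0.09      ] scene [0.6007139  0.13361507 0.082     ]
172 [175, 190, 135, 74, 60, 86, 123, 170, 236, 250, 252, 252, 252, 252, 248, 200, 89, 56, 57, 58, 56, 56, 52, 57]
173 [207, 213, 161, 99, 92, 102, 120, 152, 219, 247, 251, 252, 252, 252, 250, 229, 118, 50, 53, 57, 55, 60, 56, 51]
174 [192, 185, 145, 98, 100, 103, 108, 140, 217, 243, 245, 251, 252, 252, 251, 239, 138, 45, 50, 55, 57, 53, 55, 54]
175 [151, 121, 92, 77, 78, 78, 81, 117, 206, 237, 234, 249, 252, 252, 251, 242, 151, 46, 51, 56, 56, 60, 57, 54]
176 [100, 76, 72, 66, 68, 68, 72, 92, 179, 235, 228, 246, 250, 251, 251, 246, 161, 56, 56, 60, 55, 56, 57, 54]
177 [72, 72, 67, 64, 68, 68, 66, 80, 166, 233, 215, 226, 234, 241, 250, 246, 181, 79, 52, 57, 54, 55, 56, 56]
178 [68, 66, 67, 63, 70, 65, 68, 74, 158, 233, 211, 174, 166, 204, 246, 245, 207, 98, 46, 54, 61, 58, 58, 55]
179 [63, 67
[... 2499 characters left out ...]
, 115, 127, 167, 199, 119, 57, 53]
202 [74, 78, 74, 77, 73, 74, 75, 71, 73, 72, 75, 76, 136, 203, 173, 112, 109, 117, 126, 176, 220, 137, 52, 52]
203 [73, 70, 74, 73, 75, 75, 75, 72, 74, 69, 69, 74, 88, 118, 106, 93, 118, 124, 134, 182, 230, 144, 50, 49]
204 [75, 72, 75, 76, 73, 75, 73, 75, 72, 68, 76, 73, 76, 70, 73, 88, 119, 132, 133, 182, 229, 159, 57, 49]
205 [79, 70, 74, 73, 75, 75, 73, 74, 66, 64, 67, 74, 79, 81, 86, 104, 126, 131, 135, 165, 211, 171, 80, 51]
206 [77, 72, 72, 66, 67, 73, 77, 73, 83, 87, 94, 100, 103, 113, 119, 127, 130, 142, 152, 169, 193, 191, 109, 55]
207 [80, 83, 80, 91, 94, 95, 100, 101, 113, 122, 124, 122, 134, 150, 159, 158, 163, 180, 220, 228, 230, 227, 129, 54]
```

```bash
python3 - <<'E'
from h import *
c=cam('top');b=c['pixels'].max(-1).astype(float)
e=[]
for r in range(176,202):
    row=b[r,212:230]; i=np.where(row>140)[0][0]; u=212+i-1+(140-row[i-1])/(row[i]-row[i-1]); e.append((u,r))
w=np.array([ray(c,u,r,.079)[:2] for u,r in e]); print(w[0],w[-1])
d=cv2.fitLine(w.astype('float32'),2,0,.01,.01).ravel();print(d,np.degrees(np.arctan2(d[1],d[0])))
print('ends',ray(c,218.8,170,.079),ray(c,223.8,202.5,.079))
n=np.array([.2164,-.9763]);p=-np.array([n[1],-n[0]])
K=np.array([.602,.133]);m=w.mean(0)
print('mean lip',m,'knob rel lip along p',(K-m)@p,'knob ahead n',(K-m)@n)
print('lip mid', K-.108*p, ((K-.108*p)-m)@n)
E
```

```text
[0.54316072 0.0975157 ] [0.45851944 0.07935608]
[0.9765519  0.21528211 0.50069416 0.08847681] 12.432079
ends [0.56377353 0.10100521 0.079     ] [0.45347418 0.07901755 0.079     ]
mean lip [0.50069415 0.08847681] knob rel lip along p 0.1085397176242189 knob ahead n -0.02154540320442463
lip mid [0.4965596 0.1096288] -0.021545403204424624
```

>>> jog_arm(
  claw=[1,1,1,1,1],
  slide=[
    [2,4,0],
    [2,4.5,0],
    [2,4.5,0],
    [2,4.5,0],
    [2,4.5,0],
  ],
  turn=[
    [0,0,-0.06],
    [0,0,-0.06],
    [0,0,-0.06],
    [0,0,-0.04],
    [0,0,-0.02],
  ],
  grip_force=20,
)

```text
time: 0.88
tcp_pos: [0.365, -0.317, 0.4047]
ee_rot: [[0.977, 0.214, 0.0], [0.214, -0.977, 0.0], [0.0, 0.0, -1.0]]
force: [0.6, -0.2, -0.4]
finger_gap: 0.0001
grip_force: 0.0
```

>>> jog_arm(
  claw=[1,1,1,1,1],
  slide=[
    [2,4.5,0],
    [2,4.5,0],
    [2,4.5,0],
    [2,4.5,0],
    [2,4.5,0],
  ],
  turn=[
    [0,0,0],
    [0,0,0],
    [0,0,0],
    [0,0,0],
    [0,0,0],
  ],
)

```text
time: 1.5
tcp_pos: [0.4651, -0.0919, 0.4048]
ee_rot: [[0.977, 0.215, 0.0], [0.215, -0.977, -0.0], [0.0, 0.0, -1.0]]
force: [0.3, -0.3, -0.1]
finger_gap: 0.0001
grip_force: 0.0
```

>>> jog_arm(
  claw=[1,1,1,1,1],
  slide=[
    [2,4.5,0],
    [2,4.5,-2],
    [2,4.5,-2],
    [2,4.5,-2],
    [2.2,3.8,-2],
  ],
  turn=[
    [0,0,0],
    [0,0,0],
    [0,0,0],
    [0,0,0],
    [0,0,0],
  ],
)

```text
time: 2.12
tcp_pos: [0.567, 0.1264, 0.324]
ee_rot: [[0.976, 0.216, 0.0], [0.216, -0.976, 0.0], [0.0, -0.0, -1.0]]
force: [1.0, -1.1, 0.9]
finger_gap: 0.0001
grip_force: 0.0
```

```bash
python3 - <<'E'
from h import *
a=cam('scene','s2.png');b=cam('wrist','w2.png')
P=pts(a);st=monitor.sense();tp=st['tcp_pos'];print(tp)
q=P[(a['z_map']>0)&(np.hypot(P[...,0]-tp[0],P[...,1]-tp[1])<.035)&(P[...,2]>.105)]
z=q[:,2];print(len(z),np.sort(z)[:20])
x=cv2.resize(a['pixels'][60:280,225:425],(400,440),interpolation=2)[:,:,::-1]
y=cv2.resize(b['pixels'],(400,300))[:,:,::-1]
cv2.imwrite('pics/z2.png',np.hstack([x,cv2.copyMakeBorder(y,0,140,0,0,0)]))
E
```

```text
[0.56761014 0.12775261 0.32251343]
1516 [0.15314761 0.15414249 0.15420137 0.15469123 0.15508075 0.15528866
 0.15613144 0.15749148 0.15765794 0.15794533 0.15825287 0.15837608
 0.15869281 0.1591724  0.1594604  0.15961632 0.15991698 0.16009969
 0.16045911 0.16090249]
```

View pics/z2.png

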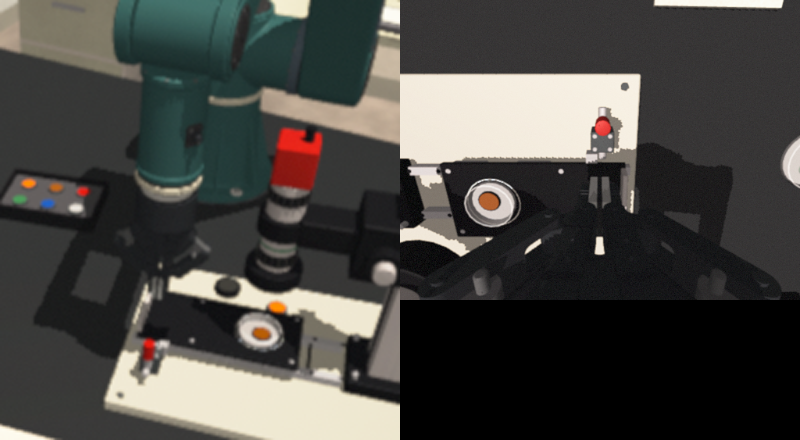

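The scene crop shows the shut fingers over the tray's front end, about 35 mm inside the red knob (150,350), well clear of the lens. In the wrist view the knob (603,128) lines up with the fingers. Descending now.

>>> jog_arm(
  claw=[1,1,1,1,1],
  slide=[
    [0,0,-2],
    [0,0,-2],
    [0,0,-2],
    [0,0,-1.3],
    [0,0,-0.5],
  ],
  turn=[
    [0,0,0],
    [0,0,0],
    [0,0,0],
    [0,0,0],
    [0,0,0],
  ],
)

```text
time: 2.85
tcp_pos: [0.5664, 0.1241, 0.2462]
ee_rot: [[0.977, 0.215, -0.001], [0.215, -0.977, -0.0], [-0.001, -0.0, -1.0]]
force: [-0.6, -0.3, 0.2]
finger_gap: -0.0001
grip_force: 0.0
```

>>> jog_arm(
  claw=[1,1,1,1,1],
  slide=[
    [0.3,0.07,0],
    [0.3,0.07,0],
    [0.3,0.07,0],
    [0.2,0.04,0],
    [0.2,0.04,0],
  ],
  turn=[
    [0,0,0],
    [0,0,0],
    [0,0,0],
    [0,0,0],
    [0,0,0],
  ],
)

```text
time: 3.48
tcp_pos: [0.5798, 0.1275, 0.2468]
ee_rot: [[0.977, 0.215, 0.0], [0.215, -0.977, 0.0], [0.0, -0.0, -1.0]]
force: [-1.0, -0.1, 0.6]
finger_gap: 0.0002
grip_force: 0.0
```

>>> jog_arm(
  claw=[1,1,1,1,1],
  slide=[
    [0.15,0.03,0],
    [0.15,0.03,0],
    [0.15,0.03,0],
    [0.15,0.03,0],
    [0.15,0.03,0],
  ],
  turn=[
    [0,0,0],
    [0,0,0],
    [0,0,0],
    [0,0,0],
    [0,0,0],
  ],
)

```text
time: 4.1
tcp_pos: [0.5868, 0.1289, 0.2466]
ee_rot: [[0.977, 0.215, -0.001], [0.215, -0.977, -0.0], [-0.001, -0.0, -1.0]]
force: [-0.9, -0.3, 0.9]
finger_gap: -0.0002
grip_force: 0.8
```

>>> jog_arm(
  claw=[1,1,1,1,1],
  slide=[
    [0.2,0.04,0],
    [0.2,0.04,0],
    [0.2,0.04,0],
    [0.2,0.04,0],
    [0.2,0.04,0],
  ],
  turn=[
    [0,0,0],
    [0,0,0],
    [0,0,0],
    [0,0,0],
    [0,0,0],
  ],
)

```text
time: 4.72
tcp_pos: [0.5972, 0.131, 0.2466]
ee_rot: [[0.977, 0.215, -0.0], [0.215, -0.977, 0.0], [-0.0, -0.0, -1.0]]
force: [-1.8, 0.7, 0.2]
finger_gap: 0.0003
grip_force: 0.8
```

>>> jog_arm(
  claw=[1,1,1,1,1],
  slide=[
    [0.15,0.04,0],
    [0.15,0.04,0],
    [0.15,0.03,0],
    [0.15,0.03,0],
    [0.1,0.02,0],
  ],
  turn=[
    [0,0,0],
    [0,0,0],
    [0,0,0],
    [0,0,0],
    [0,0,0],
  ],
)

```text
time: 5.35
tcp_pos: [0.6042, 0.1326, 0.2466]
ee_rot: [[0.977, 0.215, -0.0], [0.215, -0.977, 0.0], [-0.0, -0.0, -1.0]]
force: [-1.6, 1.7, 0.9]
finger_gap: 0.0003
grip_force: 0.8
```

>>> jog_arm(
  claw=[1,1,1,1,1],
  slide=[
    [0.1,0.02,0],
    [0.1,0.02,0],
    [0.1,0.02,0],
    [0.08,0.02,0],
    [0.05,0.01,0],
  ],
  turn=[
    [0,0,0],
    [0,0,0],
    [0,0,0],
    [0,0,0],
    [0,0,0],
  ],
)

```text
time: 5.98
tcp_pos: [0.6085, 0.1334, 0.2466]
ee_rot: [[0.977, 0.215, -0.0], [0.215, -0.977, 0.0], [0.0, -0.0, -1.0]]
force: [-2.5, 0.9, -0.7]
finger_gap: 0.0002
grip_force: 0.8
```

```bash
python3 - <<'E'
from h import *
a=cam('scene','s3.png');s=monitor.sense();print(s['tcp_pos'],s['force'])
hsv=cv2.cvtColor(a['pixels'],cv2.COLOR_RGB2HSV)
r=((hsv[...,0]<8)|(hsv[...,0]>172))&(hsv[...,1]>150)&(hsv[...,2]>60)
r[:200]=0
k,l,st,ce=cv2.connectedComponentsWithStats(r.astype('uint8'))
P=pts(a)
for i in range(1,k):
    if st[i,4]>15: print(st[i],ce[i],np.median(P[l==i],0),ray(a,*ce[i],.082))
E
```

```text
[0.60853312 0.13342478 0.24664427] [-1.01595394  0.65678051 -0.43803064]
[295 235   6  11  53] [297.22641509 240.0754717 ] [0.6299128  0.14205281 0.09047705] [0.62392306 0.13929859 0.082     ]
```

>>> jog_arm(
  claw=[1,1,1,1,1],
  slide=[
    [0.05,0.01,0],
    [0.05,0.01,0],
    [0.05,0.01,0],
    [0.05,0.01,0],
    [0,0,0],
  ],
  turn=[
    [0,0,0],
    [0,0,0],
    [0,0,0],
    [0,0,0],
    [0,0,0],
  ],
)

```text
time: 6.65
tcp_pos: [0.6099, 0.1338, 0.2466]
ee_rot: [[0.977, 0.215, -0.001], [0.215, -0.977, -0.0], [-0.001, -0.0, -1.0]]
force: [-4.4, -0.0, 2.0]
finger_gap: 0.0002
grip_force: 2.3
```

>>> jog_arm(
  claw=[1,1,1,1,1],
  slide=[
    [0.05,0.01,0],
    [0.05,0.01,0],
    [0,0,0],
    [0,0,0],
    [0,0,0],
  ],
  turn=[
    [0,0,0],
    [0,0,0],
    [0,0,0],
    [0,0,0],
    [0,0,0],
  ],
)

```text
time: 7.28
tcp_pos: [0.6103, 0.1338, 0.2465]
ee_rot: [[0.977, 0.215, -0.003], [0.215, -0.977, -0.0], [-0.003, -0.0, -1.0]]
force: [-7.9, -0.1, 3.0]
finger_gap: 0.0004
grip_force: 3.5
```

>>> jog_arm(
  claw=[1,1,1,1,1],
  slide=[
    [-1.0,-0.22,0],
    [-2,-0.44,0],
    [-3,-0.1,0],
    [-3,-0.1,0],
    [-2.4,-0.66,0],
  ],
  turn=[
    [0,0,0],
    [0,0,0],
    [0,0,0],
    [0,0,0],
    [0,0,0],
  ],
)

```text
time: 7.9
tcp_pos: [0.4969, 0.1188, 0.247]
ee_rot: [[0.976, 0.216, 0.003], [0.216, -0.977, 0.0], [0.003, 0.0, -1.0]]
force: [0.9, -0.5, -0.1]
finger_gap: -0.0005
grip_force: 0.0
```

>>> jog_arm(
  claw=[1,1,1,1,1],
  slide=[
    [0,0,0],
    [0,0,-0.4],
    [0,0,-0.4],
    [0,0,-0.3],
    [0,0,0],
  ],
  turn=[
    [0,0,0],
    [0,0,0],
    [0,0,0],
    [0,0,0],
    [0,0,0],
  ],
)

```text
time: 8.52
tcp_pos: [0.4976, 0.1188, 0.2352]
ee_rot: [[0.977, 0.215, -0.001], [0.215, -0.977, 0.0], [-0.001, -0.0, -1.0]]
force: [-0.7, -0.2, 0.2]
finger_gap: 0.0002
grip_force: 0.0
```

```bash
python3 - <<'E'
from h import *
a=cam('scene','s4.png');b=cam('wrist','w4.png');s=monitor.sense();print(s['tcp_pos'],s['force'])
x=cv2.resize(a['pixels'][130:280,225:425],(533,400),interpolation=2)[:,:,::-1]
y=cv2.resize(b['pixels'],(267,200))[:,:,::-1]
cv2.imwrite('pics/z4.png',np.hstack([x,cv2.copyMakeBorder(y,0,200,0,0,0)]))
hsv=cv2.cvtColor(a['pixels'],cv2.COLOR_RGB2HSV)
r=((hsv[...,0]<8)|(hsv[...,0]>172))&(hsv[...,1]>150)&(hsv[...,2]>60)
r[:200]=0
k,l,st,ce=cv2.connectedComponentsWithStats(r.astype('uint8'))
for i in range(1,k):
    if st[i,4]>15: print(st[i],ray(a,*ce[i],.082)-ray(a,298.944,234.074,.082))
E
```

```text
[0.49755995 0.11885954 0.23548405] [0.18342589 0.69275361 0.32684059]
[295 236   6  10  46] [2.35969887e-02 5.49384054e-03 1.11022302e-16]
```

View pics/z4.png

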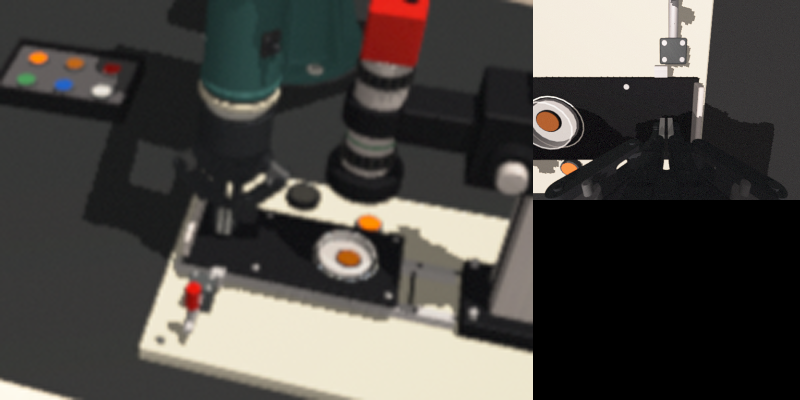

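The bolt is back (about 24 mm measured, and I felt the stop). The fingers stand behind the lip at (222,225), clear of the dish (345,255). Now I'll draw slowly.

>>> jog_arm(
  claw=[1,1,1,1,1],
  slide=[
    [0.05,-0.25,0],
    [0.05,-0.25,0],
    [0.05,-0.25,0],
    [0.05,-0.2,0],
    [0.05,-0.15,0],
  ],
  turn=[
    [0,0,0],
    [0,0,0],
    [0,0,0],
    [0,0,0],
    [0,0,0],
  ],
)

```text
time: 9.25
tcp_pos: [0.5, 0.1076, 0.2357]
ee_rot: [[0.977, 0.215, -0.0], [0.215, -0.977, 0.0], [0.0, -0.0, -1.0]]
force: [0.3, -0.2, 0.4]
finger_gap: -0.0001
grip_force: 0.0
```

>>> jog_arm(
  claw=[1,1,1,1,1],
  slide=[
    [0.02,-0.1,0],
    [0.02,-0.1,0],
    [0.02,-0.1,0],
    [0.02,-0.1,0],
    [0.02,-0.1,0],
  ],
  turn=[
    [0,0,0],
    [0,0,0],
    [0,0,0],
    [0,0,0],
    [0,0,0],
  ],
)

```text
time: 9.88
tcp_pos: [0.501, 0.1028, 0.2357]
ee_rot: [[0.977, 0.215, 0.0], [0.215, -0.977, 0.0], [0.0, -0.0, -1.0]]
force: [-0.7, -0.0, 0.9]
finger_gap: -0.0001
grip_force: 0.0
```

>>> jog_arm(
  claw=[1,1,1,1,1],
  slide=[
    [0.02,-0.1,0],
    [0.02,-0.1,0],
    [0.02,-0.1,0],
    [0.03,-0.15,0],
    [0.03,-0.15,0],
  ],
  turn=[
    [0,0,0],
    [0,0,0],
    [0,0,0],
    [0,0,0],
    [0,0,0],
  ],
)

```text
time: 10.5
tcp_pos: [0.5022, 0.0968, 0.2357]
ee_rot: [[0.977, 0.215, 0.0], [0.215, -0.977, 0.0], [0.0, -0.0, -1.0]]
force: [0.3, 2.2, -0.4]
finger_gap: -0.0001
grip_force: 1.0
```

>>> jog_arm(
  claw=[1,1,1,1,1],
  slide=[
    [0.04,-0.18,0],
    [0.04,-0.2,0],
    [0.05,-0.22,0],
    [0.05,-0.25,0],
    [0.06,-0.25,0],
  ],
  turn=[
    [0,0,0],
    [0,0,0],
    [0,0,0],
    [0,0,0],
    [0,0,0],
  ],
)

```text
time: 11.12
tcp_pos: [0.5047, 0.0856, 0.2357]
ee_rot: [[0.977, 0.215, 0.0], [0.215, -0.977, 0.0], [0.0, -0.0, -1.0]]
force: [0.4, 2.1, -1.4]
finger_gap: -0.0001
grip_force: 1.1
```

>>> jog_arm(
  claw=[1,1,1,1,1],
  slide=[
    [0.055,-0.25,0],
    [0.055,-0.25,0],
    [0.055,-0.25,0],
    [0.055,-0.25,0],
    [0.055,-0.25,0],
  ],
  turn=[
    [0,0,0],
    [0,0,0],
    [0,0,0],
    [0,0,0],
    [0,0,0],
  ],
)

```text
time: 11.75
tcp_pos: [0.5074, 0.0732, 0.2357]
ee_rot: [[0.977, 0.215, 0.0], [0.215, -0.977, 0.0], [0.0, -0.0, -1.0]]
force: [1.7, 2.8, -0.7]
finger_gap: -0.0001
grip_force: 1.1
```

```bash
python3 - <<'E'
from h import *
a=cam('scene','s5.png');b=cam('wrist')
x=cv2.resize(a['pixels'][130:280,225:425],(533,400),interpolation=2)[:,:,::-1]
y=cv2.resize(b['pixels'],(267,200))[:,:,::-1]
cv2.imwrite('pics/z5.png',np.hstack([x,cv2.copyMakeBorder(y,0,200,0,0,0)]))
E
```

```text
(no output)
```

View pics/z5.png

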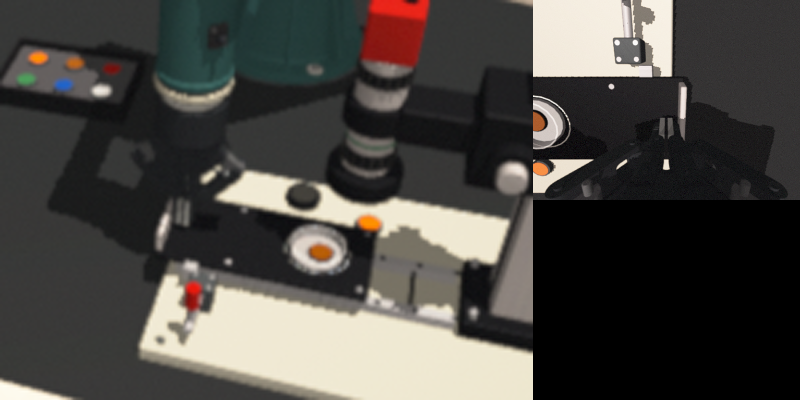

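The tray is moving out and the dish is riding on its mark (crop (315,250)). I'll continue.

>>> jog_arm(
  claw=[1,1,1,1,1],
  slide=[
    [0.02,-0.1,0],
    [0.04,-0.18,0],
    [0.055,-0.25,0],
    [0.055,-0.25,0],
    [0.055,-0.25,0],
  ],
  turn=[
    [0,0,0],
    [0,0,0],
    [0,0,0],
    [0,0,0],
    [0,0,0],
  ],
)

```text
time: 12.48
tcp_pos: [0.5094, 0.0628, 0.2356]
ee_rot: [[0.977, 0.215, -0.001], [0.215, -0.977, 0.0], [-0.0, -0.0, -1.0]]
force: [-0.6, 2.0, 1.2]
finger_gap: 0.0002
grip_force: 1.1
```

>>> jog_arm(
  claw=[1,1,1,1,1],
  slide=[
    [0.055,-0.25,0],
    [0.055,-0.25,0],
    [0.055,-0.25,0],
    [0.055,-0.25,0],
    [0.055,-0.25,0],
  ],
  turn=[
    [0,0,0],
    [0,0,0],
    [0,0,0],
    [0,0,0],
    [0,0,0],
  ],
)

```text
time: 13.1
tcp_pos: [0.5122, 0.0504, 0.2356]
ee_rot: [[0.977, 0.215, -0.0], [0.215, -0.977, 0.0], [-0.0, -0.0, -1.0]]
force: [-1.4, 2.0, 0.3]
finger_gap: -0.0001
grip_force: 1.1
```

>>> jog_arm(
  claw=[1,1,1,1,1],
  slide=[
    [0.055,-0.25,0],
    [0.055,-0.25,0],
    [0.055,-0.25,0],
    [0.055,-0.25,0],
    [0.055,-0.25,0],
  ],
  turn=[
    [0,0,0],
    [0,0,0],
    [0,0,0],
    [0,0,0],
    [0,0,0],
  ],
)

```text
time: 13.72
tcp_pos: [0.515, 0.0379, 0.2356]
ee_rot: [[0.977, 0.215, -0.0], [0.215, -0.977, 0.0], [-0.0, -0.0, -1.0]]
force: [-1.5, 2.7, 0.6]
finger_gap: -0.0001
grip_force: 1.1
```

>>> jog_arm(
  claw=[1,1,1,1,1],
  slide=[
    [0.055,-0.25,0],
    [0.055,-0.25,0],
    [0.055,-0.25,0],
    [0.055,-0.25,0],
    [0.055,-0.25,0],
  ],
  turn=[
    [0,0,0],
    [0,0,0],
    [0,0,0],
    [0,0,0],
    [0,0,0],
  ],
)

```text
time: 14.35
tcp_pos: [0.5178, 0.0254, 0.2356]
ee_rot: [[0.977, 0.215, -0.0], [0.215, -0.977, 0.0], [-0.0, -0.0, -1.0]]
force: [-2.0, 1.8, 0.7]
finger_gap: -0.0
grip_force: 1.1
```

>>> jog_arm(
  claw=[1,1,1,1,1],
  slide=[
    [0.055,-0.25,0],
    [0.055,-0.25,0],
    [0.055,-0.25,0],
    [0.055,-0.25,0],
    [0.055,-0.25,0],
  ],
  turn=[
    [0,0,0],
    [0,0,0],
    [0,0,0],
    [0,0,0],
    [0,0,0],
  ],
)

```text
time: 14.98
tcp_pos: [0.5206, 0.0129, 0.2357]
ee_rot: [[0.977, 0.215, -0.0], [0.215, -0.977, 0.0], [-0.0, -0.0, -1.0]]
force: [-2.2, 2.2, 0.1]
finger_gap: -0.0
grip_force: 1.1
```

>>> jog_arm(
  claw=[1,1,1,1,1],
  slide=[
    [0.055,-0.25,0],
    [0.055,-0.25,0],
    [0.055,-0.25,0],
    [0.055,-0.25,0],
    [0.055,-0.25,0],
  ],
  turn=[
    [0,0,0],
    [0,0,0],
    [0,0,0],
    [0,0,0],
    [0,0,0],
  ],
)

```text
time: 15.6
tcp_pos: [0.5233, 0.0004, 0.2357]
ee_rot: [[0.977, 0.215, 0.0], [0.215, -0.977, 0.0], [0.0, -0.0, -1.0]]
force: [-1.9, 1.7, -0.6]
finger_gap: 0.0004
grip_force: 1.1
```

>>> jog_arm(
  claw=[1,1,1,1,1],
  slide=[
    [0.045,-0.2,0],
    [0.04,-0.18,0],
    [0.035,-0.16,0],
    [0.03,-0.14,0],
    [0.026,-0.12,0],
  ],
  turn=[
    [0,0,0],
    [0,0,0],
    [0,0,0],
    [0,0,0],
    [0,0,0],
  ],
)

```text
time: 16.23
tcp_pos: [0.5251, -0.0075, 0.2357]
ee_rot: [[0.977, 0.215, 0.0], [0.215, -0.977, 0.0], [0.0, -0.0, -1.0]]
force: [-1.4, 2.6, -0.5]
finger_gap: -0.0
grip_force: 1.0
```

>>> jog_arm(
  claw=[1,1,1,1,1],
  slide=[
    [0.022,-0.1,0],
    [0.022,-0.1,0],
    [0.022,-0.1,0],
    [0.022,-0.1,0],
    [0.022,-0.1,0],
  ],
  turn=[
    [0,0,0],
    [0,0,0],
    [0,0,0],
    [0,0,0],
    [0,0,0],
  ],
)

```text
time: 16.85
tcp_pos: [0.5262, -0.0125, 0.2357]
ee_rot: [[0.977, 0.215, 0.0], [0.215, -0.977, 0.0], [0.0, -0.0, -1.0]]
force: [-1.7, 2.1, -0.6]
finger_gap: 0.0001
grip_force: 1.0
```

>>> jog_arm(
  claw=[1,1,1,1,1],
  slide=[
    [0.022,-0.1,0],
    [0.022,-0.1,0],
    [0.022,-0.1,0],
    [0.022,-0.1,0],
    [0.022,-0.1,0],
  ],
  turn=[
    [0,0,0],
    [0,0,0],
    [0,0,0],
    [0,0,0],
    [0,0,0],
  ],
)

```text
time: 17.48
tcp_pos: [0.5267, -0.0151, 0.2356]
ee_rot: [[0.977, 0.213, -0.001], [0.213, -0.977, 0.005], [-0.0, -0.006, -1.0]]
force: [-1.6, 19.8, 2.5]
finger_gap: -0.0003
grip_force: 10.0
```

The stop is reached (force jumped to about 20 N). Backing off and lifting clear.

>>> jog_arm(
  claw=[1,1,1,1,1],
  slide=[
    [-0.05,0.2,0],
    [-0.05,0.3,0],
    [-0.1,0.4,0],
    [-0.1,0.5,0],
    [0,0,0.5],
  ],
  turn=[
    [0,0,0],
    [0,0,0],
    [0,0,0],
    [0,0,0],
    [0,0,0],
  ],
)

```text
time: 18.1
tcp_pos: [0.524, -0.0033, 0.2406]
ee_rot: [[0.977, 0.215, -0.001], [0.215, -0.977, 0.0], [-0.001, -0.0, -1.0]]
force: [0.2, 1.4, 0.2]
finger_gap: -0.0001
grip_force: 0.0
```

>>> jog_arm(
  claw=[1,1,1,1,1],
  slide=[
    [0,0,2],
    [0,0,3],
    [0,0,4],
    [0,0,4],
    [0,0,3],
  ],
  turn=[
    [0,0,0],
    [0,0,0],
    [0,0,0],
    [0,0,0],
    [0,0,0],
  ],
)

```text
time: 18.73
tcp_pos: [0.5244, -0.0036, 0.403]
ee_rot: [[0.977, 0.215, 0.002], [0.215, -0.977, -0.0], [0.002, 0.001, -1.0]]
force: [0.4, -0.1, -0.5]
finger_gap: -0.0002
grip_force: 0.0
```

>>> jog_arm(
  claw=[1,1,1,1,1],
  slide=[
    [0,-4,0],
    [0,-5,0],
    [0,-5,0],
    [0,-5,0],
    [0,-5,0],
  ],
  turn=[
    [0,0,0],
    [0,0,0],
    [0,0,0],
    [0,0,0],
    [0,0,0],
  ],
)

```text
time: 19.35
tcp_pos: [0.5239, -0.2452, 0.4011]
ee_rot: [[0.977, 0.215, 0.001], [0.215, -0.977, -0.0], [0.0, 0.0, -1.0]]
force: [0.7, -0.2, -0.1]
finger_gap: 0.0003
grip_force: 0.0
```

```bash
python3 - <<'E'
from h import *
a=cam('scene','s6.png');b=cam('top','t6.png')
x=cv2.resize(a['pixels'][130:280,225:425],(400,300),interpolation=2)[:,:,::-1]
y=cv2.resize(b['pixels'][140:270,95:268],(400,300),interpolation=2)[:,:,::-1]
cv2.imwrite('pics/z6.png',np.hstack([x,y]))
B=b['pixels'].max(-1).astype(float)
for r in (182,186,190,194):
    row=B[r,240:285]; print(r,[int(v) for v in row])
hsv=cv2.cvtColor(a['pixels'],cv2.COLOR_RGB2HSV)
r=((hsv[...,0]<8)|(hsv[...,0]>172))&(hsv[...,1]>150)&(hsv[...,2]>60); r[:200]=0
k,l,st,ce=cv2.connectedComponentsWithStats(r.astype('uint8'))
for i in range(1,k):
    if st[i,4]>15: print(st[i],ray(a,*ce[i],.082)-ray(a,298.944,234.074,.082))
# dish amber vs before
o=cv2.imread('pics/s1.png')[:,:,::-1]
for im in (np.ascontiguousarray(o),a['pixels']):
    h=cv2.cvtColor(im,cv2.COLOR_RGB2HSV);m=(h[...,0]>4)&(h[...,0]<22)&(h[...,1]>150)&(h[...,2]>90);m[:200]=0;m[260:]=0;m[:,:280]=0;m[:,400:]=0
    k,l,st,ce=cv2.connectedComponentsWithStats(m.astype('uint8'))
    for i in range(1,k):
        if st[i,4]>15: print('amber',st[i],ray(a,*ce[i],.060))
E
```

```text
182 [61, 66, 66, 63, 62, 63, 66, 64, 61, 60, 60, 61, 60, 61, 61, 59, 78, 173, 238, 191, 81, 30, 23, 23, 35, 50, 53, 60, 58, 58, 58, 61, 55, 55, 57, 56, 58, 57, 58, 58, 54, 58, 56, 57, 58]
186 [71, 67, 63, 65, 63, 64, 65, 65, 60, 63, 61, 64, 59, 58, 60, 58, 61, 95, 188, 234, 155, 46, 27, 22, 30, 47, 54, 57, 59, 59, 54, 57, 59, 61, 56, 55, 56, 57, 59, 58, 58, 58, 59, 72, 93]
190 [71, 70, 67, 65, 62, 64, 64, 67, 67, 66, 66, 64, 62, 63, 62, 62, 65, 68, 127, 224, 237, 145, 34, 23, 22, 34, 49, 58, 56, 59, 56, 57, 60, 60, 57, 59, 53, 56, 54, 56, 59, 76, 92, 93, 99]
194 [67, 67, 69, 70, 66, 68, 64, 67, 66, 68, 66, 66, 67, 65, 62, 62, 66, 66, 75, 155, 234, 217, 109, 30, 20, 25, 32, 52, 57, 58, 56, 57, 57, 60, 60, 54, 56, 56, 60, 70, 78, 81, 86, 84, 81]
[295 236   6  10  46] [2.35969887e-02 5.49384054e-03 1.11022302e-16]
amber [360 211   8   6  39] [0.40758417 0.25577621 0.06      ]
amber [352 224   8   6  34] [0.47158522 0.2530023  0.06      ]
amber [360 211   8   6  36] [0.40675292 0.25566247 0.06      ]
amber [311 216   8   5  30] [0.49765124 0.13755321 0.06      ]
```

View pics/z6.png

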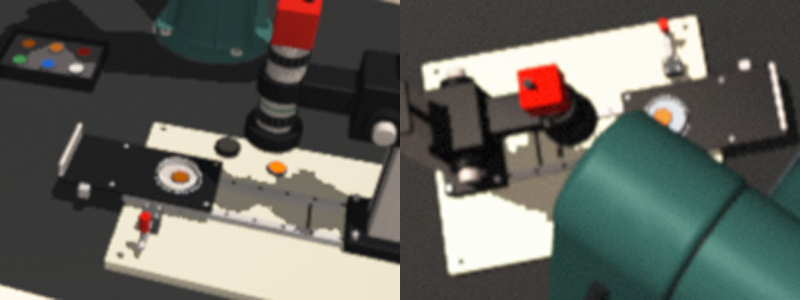

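```bash
python3 - <<'E'
from h import *
c=cam('top')
def line(f,lo):
    b=cv2.imread(f).max(-1).astype(float);w=[]
    for r in range(180,199):
        row=b[r,lo:lo+20]; i=np.where(row>140)[0][0]; w.append(ray(c,lo+i-1+(140-row[i-1])/(row[i]-row[i-1]),r,.079)[:2])
    return np.mean(w,0)
d=line('pics/t6.png',248)-line('pics/t1.png',212); print(d, d@[.2153,-.9765])
# knob red in top view
for f in('pics/t1.png','pics/t6.png'):
    h=cv2.cvtColor(cv2.imread(f),cv2.COLOR_BGR2HSV);r=((h[...,0]<8)|(h[...,0]>172))&(h[...,1]>100)&(h[...,2]>60);r[:,:195]=0;r[:,230:]=0;r[:140]=0;r[170:]=0
    v,u=np.where(r);print(len(u),ray(c,u.mean(),v.mean(),.092)[:2])
E
```

```text
Traceback (most recent call last):
IndexError: index 0 is out of bounds for axis 0 with size 0
```

```bash
python3 - <<'E'
from h import *
c=cam('top')
def line(f,lo):
    b=cv2.imread(f).max(-1).astype(float);w=[]
    for r in range(180,194):
        row=b[r,lo:lo+20]; i=np.where(row>140)[0][0]; w.append(ray(c,lo+i-1+(140-row[i-1])/(row[i]-row[i-1]),r,.079)[:2])
    return np.mean(w,0)
d=line('pics/t6.png',248)-line('pics/t1.png',212); print(d, d@[.2153,-.9765])
for f in('pics/t1.png','pics/t6.png'):
    h=cv2.cvtColor(cv2.imread(f),cv2.COLOR_BGR2HSV);r=((h[...,0]<8)|(h[...,0]>172))&(h[...,1]>100)&(h[...,2]>60);r[:,:195]=0;r[:,230:]=0;r[:140]=0;r[170:]=0
    v,u=np.where(r);print(len(u),ray(c,u.mean(),v.mean(),.092)[:2])
E
```

```text
[ 0.00385525 -0.12078531] 0.11877689249729496
17 [0.60198281 0.13231726]
27 [0.62927694 0.13825176]
```

```bash
python3 -c "
from plant import close_job
print(close_job())"
```

```text
the job is handed in; nothing more can be done
None
```

The job is handed in at about 20 s of the 48 s limit. The bolt is back against its stop and the tray is out against its end stop (I measured about 119 mm of the 120 mm travel). The dish rode along (about 118 mm) and still sits on its ring mark, and the arm is clear; no verdict came back.

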